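Dry-run the headplate glue-up under the weight

TASK

Set up a dry run of the headplate glue-up: slide the white sled, flat end first, under the steel bar of the gluing jig until it is fully home against the stop. Then, on the sled, lay the dark headplate flat inside the pencilled rectangle with its long side along the sled, put the brown cork-faced pressing block (the caul) centred and parallel on the headplate, cork down, and last lower the steel weight gently onto the middle of the caul, knob up. Let go of each piece before fetching the next, and leave the screw jar standing where it is.

Things in the scene. Friction and masses are not known exactly. Their poses are not given: they have to be found in the camera images.
- jig: Fixed gluing jig, mm. Origin under its plywood board (bench level), z up. Board x -155..115, y +-65, top z 12. Side rails: inner faces y +-50, tops z 20. Steel bar across, x 50..75, underside z 27, top z 41, on posts over the rails: slot 100 wide, 15 high. Stop strip: near face x 95, top z 24. Slide in from -x towards +x. Sled fully home: its origin at (0, 0, 12), its axes along the jig's.
- sled: Loose white melamine-faced plate 190 (x) by 84 (y) by 8 mm, 0.12 kg. Origin: centre of its underside, z up. Upright wooden grip block at the -x end: 18 (x) by 36 (y) mm, centred x -85, y 0, from z 8 to z 42 mm. The plain flat +x end goes under the bar. Pencilled rectangle on top, 106 (x) by 66 (y) mm, centred x -12, y 0, z 8 mm: the headplate's place.
- overlay: Loose dark-wood headplate, a flat blank 90 (x) by 50 (y) by 12 mm with six small dark tuner holes (painted on), 0.045 kg. Origin: centre of underside, x along its long side, z up.
- caul: Loose brown wood pressing block 80 (x) by 44 (y) by 28 mm, its lowest 4 mm a cork facing, 0.08 kg. Origin: centre of the cork underside, x along its long side, z up.
- weight: Loose turned steel weight standing upright: cylinder 48 mm diameter and 40 mm high, above it a 16 mm neck and a knob 24 mm diameter from z 53 to z 66 mm, about 0.6 kg. Origin: centre of underside, z up the axis.
- jar: Bystander: closed glass screw jar, 52 mm diameter, 75 mm high with a brass cap, standing among the loose pieces. Origin: centre of underside, z up. To be left alone.

How it is judged (in metres and radians):
On the way, in this order (a step that is already met when the one before it is completed fails the run):
1. the sled lies under the bar, fully home against the stop, and is let go (x of sled in the frame of jig between -0.007 and 0.007 m and y of sled in the frame of jig between -0.012 and 0.012 m and z of sled in the frame of jig between 0.009 and 0.015 m and angle between the x axis of sled and the x axis of jig, either way round below 0.15 rad and angle between sled's own z axis and vertical below 0.05 rad and contact force between sled and the fingers below 0.1 N), for 0.2 s.
2. the headplate lies flat in the sled's rectangle and is let go, the sled still home (x of sled in the frame of jig between -0.007 and 0.007 m and y of sled in the frame of jig between -0.012 and 0.012 m and z of sled in the frame of jig between 0.009 and 0.015 m and angle between the x axis of sled and the x axis of jig, either way round below 0.15 rad and angle between sled's own z axis and vertical below 0.05 rad and x of overlay in the frame of sled between -0.022 and -0.002 m and y of overlay in the frame of sled between -0.01 and 0.01 m and z of overlay in the frame of sled between 0.005 and 0.011 m and angle between the x axis of overlay and the x axis of sled, either way round below 0.2 rad and angle between overlay's own z axis and vertical below 0.07 rad and contact force between overlay and the fingers below 0.1 N), for 0.2 s.
3. the caul lies centred on the headplate and is let go (x of sled in the frame of jig between -0.007 and 0.007 m and y of sled in the frame of jig between -0.012 and 0.012 m and z of sled in the frame of jig between 0.009 and 0.015 m and angle between the x axis of sled and the x axis of jig, either way round below 0.15 rad and angle between sled's own z axis and vertical below 0.05 rad and x of overlay in the frame of sled between -0.022 and -0.002 m and y of overlay in the frame of sled between -0.01 and 0.01 m and z of overlay in the frame of sled between 0.005 and 0.011 m and angle between the x axis of overlay and the x axis of sled, either way round below 0.2 rad and angle between each of overlay, caul's own z axis and vertical below 0.07 rad and horizontal distance between caul and overlay below 0.01 m and z of caul in the frame of overlay between 0.009 and 0.015 m and angle between the x axis of caul and the x axis of overlay, either way round below 0.2 rad and contact force between caul and the fingers below 0.1 N), for 0.2 s.
4. the weight stands on the middle of the caul (x of sled in the frame of jig between -0.007 and 0.007 m and y of sled in the frame of jig between -0.012 and 0.012 m and z of sled in the frame of jig between 0.009 and 0.015 m and angle between the x axis of sled and the x axis of jig, either way round below 0.15 rad and angle between sled's own z axis and vertical below 0.05 rad and x of overlay in the frame of sled between -0.022 and -0.002 m and y of overlay in the frame of sled between -0.01 and 0.01 m and z of overlay in the frame of sled between 0.005 and 0.011 m and angle between the x axis of overlay and the x axis of sled, either way round below 0.2 rad and angle between each of overlay, caul, weight's own z axis and vertical below 0.07 rad and horizontal distance between caul and overlay below 0.01 m and z of caul in the frame of overlay between 0.009 and 0.015 m and angle between the x axis of caul and the x axis of overlay, either way round below 0.2 rad and horizontal distance between weight and caul below 0.012 m and z of weight in the frame of caul between 0.025 and 0.031 m), for 0.2 s.
At the end, for the whole second after the job is handed in: Sled flat under the bar, within 7 mm of fully home (12 mm across, 0.15 rad); headplate flat on it within 10 mm of the rectangle's centre, 0.2 rad; caul, cork down, within 10 mm and 0.2 rad on the headplate; weight upright within 12 mm of the caul's centre; all released and at rest (all of step 4 and linear speed of each of sled, overlay, caul, weight below 0.01 m/s and angular speed of each of sled, overlay, caul, weight below 0.1 rad/s and contact force between each of sled, overlay, caul, weight and the arm below 0.1 N); the robot touches nothing.
It fails at once if the screw jar is shifted by more than 30 mm or knocked over (distance of jar from where it was at the start of the episode above 0.03 m or angle between jar's own z axis and vertical above 0.4 rad).
It fails at once if the weight is dropped or slammed onto the caul (over 0.3 m/s just above it) (linear speed of weight above 0.3 m/s and horizontal distance between weight and caul below 0.03 m and z of weight in the frame of caul between 0.02 and 0.045 m).
It also fails if it takes over 118 s, if anything falls off the work surface, if the arm or the gripper's body presses on something with over 40 N, if the wrist force passes 120 N, or if a joint passes its speed limit or range.

ROBOT

A 7-joint arm with a two-finger parallel gripper is mounted at the origin on the work surface. World frame = base frame: x ahead of the robot, y to its left, z up, the work surface at z = 0. Lengths are in mm, angles in rad, forces in N, time in s.
With the tool pointing down it reaches from about 400 to 850 mm from the base axis. Payload 10.4 kg.
Tool frame: the origin (TCP) lies at the very end of the fingers, on their centre line; the grasp point (between the pads) lies 19 mm behind it (arm.hold_point_z is the distance from the TCP to the grasp point, in mm); z points along the fingers, y is the line along which they close (so a half turn about z gives the same grasp; the last joint's range is limited). The gripper opens to 85 mm and grips with 20 to 120 N. Pads are 22 mm wide; open, the fingers measure 114 mm over their backs; the gripper's body (76 mm by 85 mm) begins 54 mm behind the grasp point. The pads swing forward as they close: fully open they stand 13 mm farther back than shut.
Start: joints at [1.251, 0.332, -0.065, 1.46, 0.022, 1.35, -0.088], TCP at [182.81, -597.689, 231.338] pointing down, gripper open.
Joint ranges: [-2.6, 2.6], [-0.5, 2.12], [-1.47, 1.34], [0.16, 2.42], [-1.27, 4.41], [0.06, 2.06], [-2.6, 2.6]. Speed limits (rad/s): [2.22, 2.22, 2.79, 2.79, 3.14, 3.14, 3.14].

INTERFACE

Orientations are given as a unit quaternion [w, x, y, z].
In Python, from plant import arm, optics, workorder gives the robot as it stands.
- The arm moves only by the shell command python3 -m pendant 'ROWS'. ROWS is a JSON object of lists of equal length, an entry for each row: "slide": the shift along the tool's x, y, z normalised to -1 to 1, where 1 is 400 mm, a list of three; "dr": the turn, a rotation vector about the tool's x, y, z normalised to -1 to 1, where 1 is pi rad, a list of three; "jaw": the opening, from -1 (shut) to 1 (fully open). In form: {"slide": [[dx, dy, dz], ...], "dr": [[ax, ay, az], ...], "jaw": [jaw, ...]}. A call has 1 to 20 rows; each row is the pose to reach, as a shift and turn from the pose commanded when the call began, along the tool's axes at that moment, turning the shorter way round; what a row does not reach only later rows make up. A row lasts 1/8 s, in which the tool goes at most 62.5 mm and 10.7 degrees, less where a joint would pass 70% of its speed; a pose out of reach is approached as far as the arm can. A call with a number of a shift or a turn outside -1 to 1 is refused whole. A call with a gripper value outside its range is refused whole. The fingers move at their own pace and stop on an object; the grip force is fixed at half the most. Time passes only in rows, so rows that repeat a pose let the fingers close. It gives the time, the measured TCP pose, the force, the opening and the grip force at its end, in the units of the state.
- arm.observe(): the state, without advancing time (a new reading comes with each control period).
- optics.snapshot(name): name is "side" or "top" or "wrist"; returns a dict with "frame" (400x640x3 uint8, blue, green, red), "intrinsics" (3x3 intrinsics, pixels), "rvec" (rotation vector, rad) and "tvec" (3), from world to camera coordinates, as OpenCV has them; the wrist camera has in their place "mount" (4x4, takes a point from camera to tool coordinates, whose origin is the TCP and whose axes are the flange's). Camera axes: x right, y down, z forward; pixel columns grow to the right and rows downward; lengths in mm; the calibration is good to about 2 mm. A picture is of the moment at which its call begins: read the wrist's pose just before it. There is no depth.
- workorder.finish_job(): hands the job in; it is judged then, once.
Trained networks look in the newest picture that a camera, given by its name, has taken for a name from the list of things; names that differ only in an ending like _2 or _b are one class to them, and where a whole thing is asked for, a point or a joint stands for the part that bears it (a point fixed in the world has none). Each returns a list of dicts, best first, with "p" (0 to 1); they miss things now and then, are a little off and sometimes report something else, mostly with a low value. They report only what shows in the picture. A call takes as long as a camera call.
- optics.search_frame(camera, query): "bbox" ([left, top, width, height] as shares, 0 to 1, of the picture: columns of its width, rows of its height, round what is visible of it).
- optics.mark_of(camera, query): "xy" ([column, row] as shares, 0 to 1, of the picture: columns of its width, rows of its height: a listed point, or the origin of a listed thing).
The state is a dict: "time": time; "joint_pos": joint angles; "joint_vel": joint speeds; "effort": joint torques, N m; "tool_pos": TCP position; "tool_rot": TCP orientation; "force": force on the tool from outside, world axes, zero at the start; "wrist_torque": the same for the moment, N m; "gripper_width": opening from 0.0 (shut) to 1.0 (fully open); "gripper_force": force on a finger pad.
Only numpy, scipy, OpenCV 4.12 (cv2) and the standard library are available. Lean on these libraries where they do the work, as an engineer would, in place of code of your own. Each camera call takes 0.05 s, during which the arm holds its last target. There are 200 camera calls.

## Working session

There is one attempt and no reset: what is moved stays moved. The work goes in short steps, Python scripts to look and compute and a shell command to move; the robot and the scene stay as the last step left them, time stands still between calls to the robot, and variables do not carry over. Pictures are saved under pics/ and viewed, at most 14 in all, crops included, and the job is handed in when it is done.

```bash
mkdir -p pics; ls; cat > h.py <<'E'
import numpy as np, cv2, json
from scipy.spatial.transform import Rotation as R
from plant import arm, optics, workorder
def tool():
    s=arm.observe(); q=s["tool_rot"]; return np.array(s["tool_pos"]), R.from_quat([q[1],q[2],q[3],q[0]]).as_matrix()
def cam(name,snap=None,pose=None):
    s=snap
    if name=="wrist":
        p,Rm=pose; M=np.array(s["mount"]); return np.array(s["intrinsics"]), Rm@M[:3,:3], p+Rm@M[:3,3]
    Rc=cv2.Rodrigues(np.array(s["rvec"],float))[0]; return np.array(s["intrinsics"]), Rc.T, -Rc.T@np.array(s["tvec"],float).ravel()
def snap(name,f=None):
    pose=tool(); s=optics.snapshot(name)
    if f: cv2.imwrite("pics/"+f,s["frame"])
    return s["frame"],cam(name,s,pose)
def ray(c,u,v,z):
    K,Rw,o=c; d=Rw@np.linalg.solve(K,[u,v,1]); return o+d*(z-o[2])/d[2]
def proj(c,P):
    K,Rw,o=c; x=K@(Rw.T@(np.asarray(P,float)-o)); return x[:2]/x[2]
E
python3 - <<'E'
from h import *
print(tool())
for n in ["top","side","wrist"]:
    f,c=snap(n,n+"0.png"); print(n,c[2].round(),f.shape)
    for q in ["jig","sled","overlay","caul","weight","jar"]:
        for d in optics.mark_of(n,q)[:2]:
            u,v=d["xy"][0]*640,d["xy"][1]*400
            print(q,round(d["p"],2),round(u),round(v),ray(c,u,v,0).round() )
E
```

```text
pics
(array([ 182.67975973, -597.30294264,  230.51473916]), array([[ 9.56268896e-01,  2.92488625e-01, -4.51355823e-04],
       [ 2.92488971e-01, -9.56267933e-01,  1.35759847e-03],
       [-3.45349896e-05, -1.43024579e-03, -9.99998977e-01]]))
top [ 445.    6. 1072.] (400, 640, 3)
jig 0.63 272 171 [605. 125.   0.]
sled 0.84 383 164 [ 620. -120.    0.]
overlay 0.9 478 238 [ 457. -323.    0.]
caul 0.98 183 179 [587. 321.   0.]
weight 0.89 171 235 [465. 343.   0.]
jar 0.85 479 175 [ 595. -330.    0.]
side [ 455. -999.  959.] (400, 640, 3)
jig 0.87 336 181 [596. 117.   0.]
sled 0.63 353 238 [ 615. -114.    0.]
overlay 0.8 295 309 [ 451. -319.    0.]
caul 0.78 329 144 [595. 306.  -0.]
weight 0.64 285 137 [454. 357.   0.]
jar 0.71 360 308 [ 599. -331.    0.]
wrist [ 256. -576.  374.] (400, 640, 3)
```

View pics/top0.png

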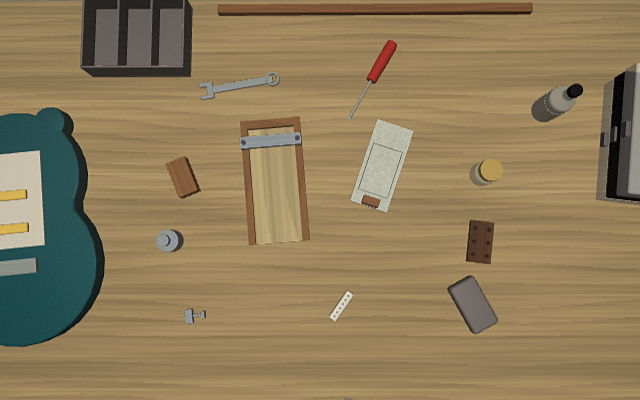

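View pics/side0.png

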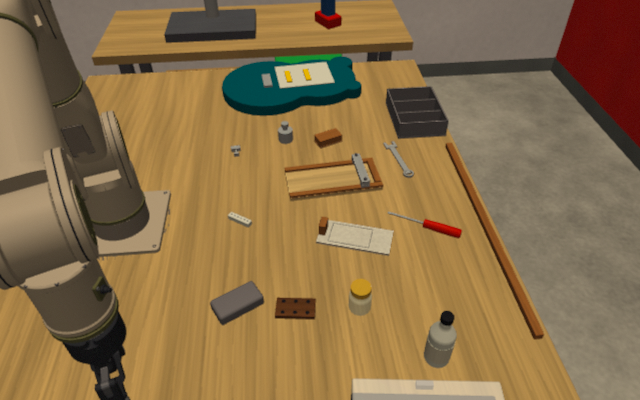

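```bash
cat >> h.py <<'E'
def go(x,y,z,yaw):
    p,Rm=tool(); c,s=np.cos(yaw),np.sin(yaw)
    Rt=np.array([[c,s,0],[s,-c,0],[0,0,-1]]); d=Rm.T@(np.array([x,y,z])-p)/400
    a=R.from_matrix(Rm.T@Rt).as_rotvec()/np.pi
    print("at",p.round(1),"yaw",round(float(np.arctan2(Rm[1,0],Rm[0,0])),4),"slide",d.round(4),"dr",a.round(4),"rows",np.ceil(max(np.linalg.norm(d)*400/62.5,np.linalg.norm(a)*180/10.7)))
def fit(c,pix,loc,z):
    "2D rigid fit of local xy points at height z to pixels"
    W=np.array([ray(c,u,v,z)[:2] for u,v in pix]); L=np.array(loc,float)
    a=W-W.mean(0); b=L-L.mean(0)
    th=np.arctan2((b[:,0]*a[:,1]-b[:,1]*a[:,0]).sum(),(b*a).sum())
    Q=np.array([[np.cos(th),-np.sin(th)],[np.sin(th),np.cos(th)]]); t=W.mean(0)-Q@L.mean(0)
    return t,th,np.linalg.norm(L@Q.T+t-W,axis=1)
E
python3 - <<'E'
from h import *
f,c=snap("wrist"); print(c[0],c[1].round(3))
go(500,0,330,0.0)
go(400,-250,330,0.0)
E
```

```text
[[357.91387393   0.         315.9962894 ]
 [  0.         357.91387393 197.38835924]
 [  0.           0.           1.        ]] [[ 0.292 -0.913 -0.285]
 [-0.956 -0.279 -0.087]
 [ 0.     0.298 -0.955]]
at [ 182.8 -597.7  231.3] yaw 0.2968 slide [ 1.1953 -1.197  -0.2467] dr [ 0.     -0.      0.0945] rows 11.0
at [ 182.8 -597.7  231.3] yaw 0.2968 slide [ 0.7735 -0.6724 -0.2467] dr [ 0.     -0.      0.0945] rows 7.0
```

```bash
python3 -m pendant '{"slide":[[0.774,-0.672,-0.2467],[0.774,-0.672,-0.2467],[0.774,-0.672,-0.2467],[0.774,-0.672,-0.2467],[0.774,-0.672,-0.2467],[0.774,-0.672,-0.2467],[0.774,-0.672,-0.2467]],"dr":[[0,0,0.0945],[0,0,0.0945],[0,0,0.0945],[0,0,0.0945],[0,0,0.0945],[0,0,0.0945],[0,0,0.0945]],"jaw":[1,1,1,1,1,1,1]}'
python3 -c "
from h import *
go(640,0,280,0.0)"
```

```text
time: 1.98
tool_pos: [401.5, -247.6, 331.0]
tool_rot: [0.0, 1.0, 0.001, 0.001]
force: [0.0, -0.4, 0.5]
gripper_width: 0.999
gripper_force: 0.0
at [ 401.5 -247.6  331. ] yaw 0.0019 slide [ 0.5973 -0.6179  0.1277] dr [ 0.0003 -0.0004  0.0006] rows 6.0
```

```bash
python3 -m pendant '{"slide":[[0.6,-0.62,0.13],[0.6,-0.62,0.13],[0.6,-0.62,0.13],[0.6,-0.62,0.13],[0.6,-0.62,0.13],[0.6,-0.62,0.13],[0.6,-0.62,0.13],[0.6,-0.62,0.13]],"dr":[[0,0,0],[0,0,0],[0,0,0],[0,0,0],[0,0,0],[0,0,0],[0,0,0],[0,0,0]],"jaw":[1,1,1,1,1,1,1,1]}'
python3 - <<'E'
from h import *
f,c=snap("wrist","w1.png"); print(c[2])
for q in ["jig","sled","overlay","caul","weight","jar"]:
    for d in optics.mark_of("wrist",q)[:1]:
        u,v=d["xy"][0]*640,d["xy"][1]*400
        print(q,round(d["p"],2),round(u),round(v),ray(c,u,v,0).round() )
E
```

```text
time: 2.98
tool_pos: [640.2, -2.8, 278.0]
tool_rot: [0.0, 1.0, -0.0, -0.0]
force: [-0.0, -0.5, 0.6]
gripper_width: 0.998
gripper_force: 0.0
[716.51826029  -3.37677951 420.8388401 ]
jig 0.91 217 183 [604. 117.   0.]
sled 0.68 411 172 [ 617. -118.    0.]
overlay 0.84 550 294 [ 449. -318.    0.]
caul 0.77 56 190 [594. 315.   0.]
weight 0.97 60 292 [453. 340.   0.]
jar 0.79 583 190 [ 595. -330.    0.]
```

View pics/w1.png

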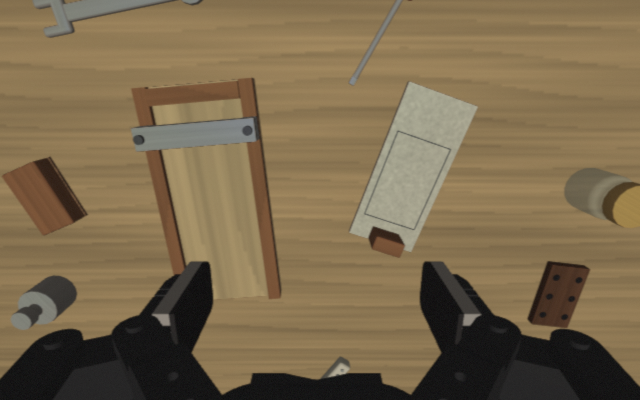

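```bash
cat > m.py <<'E'
from h import *
import sys
def sub(g,pts,w=4): return cv2.cornerSubPix(g,np.array(pts,np.float32).reshape(-1,1,2),(w,w),(-1,-1),(3,30,.01)).reshape(-1,2)
E
python3 - <<'E'
from m import *
p,Rm=tool(); f=cv2.imread("pics/w1.png"); s=optics.snapshot("wrist"); c=cam("wrist",s,(p,Rm)); g=cv2.cvtColor(s["frame"],6)
a=sub(g,[(408,82),(476,106),(350,233),(398,131),(450,150),(414,229),(365,214)]); print(a.round(1).tolist())
L=[(95,42),(95,-42),(-95,42),(41,33),(41,-33),(-65,-33),(-65,33)]
print("sled",fit(c,a,L,8))
b=sub(g,[(133,90),(254,79),(281,297)]); print(b.round(1).tolist())
print("jig",fit(c,b,[(115,65),(115,-65),(-155,-65)],20))
t,th,_=fit(c,b,[(115,65),(115,-65),(-155,-65)],20)
Q=np.array([[np.cos(th),-np.sin(th)],[np.sin(th),np.cos(th)]])
im=cv2.resize(s["frame"],None,fx=1.25,fy=1.25)
for x,y,z in [(50,65,41),(75,65,41),(50,-65,41),(75,-65,41),(95,50,24),(95,-50,24),(-155,50,20),(-155,-50,20),(0,50,12),(0,-50,12)]:
    q=proj(c,[*(Q@[x,y]+t),z])*1.25; cv2.circle(im,tuple(int(v) for v in q.round()),2,(0,0,255),-1)
for q in [*a,*b]: cv2.circle(im,tuple(int(v) for v in (q*1.25).round()),2,(0,255,0),-1)
cv2.imwrite("pics/w1b.png",im)
E
```

```text
[[408.70001220703125, 81.5999984741211], [477.20001220703125, 106.30000305175781], [348.8999938964844, 231.5], [397.3999938964844, 130.39999389648438], [449.70001220703125, 149.10000610351562], [413.5, 229.39999389648438], [363.79998779296875, 213.3000030517578]]
sled (array([ 618.00702503, -114.24608882]), np.float64(-0.3297559155686498), array([0.84204485, 0.61929036, 1.27756933, 0.21550358, 0.21431536,
       0.19824804, 0.13503495]))
[[130.6999969482422, 88.5], [252.8000030517578, 77.4000015258789], [279.8999938964844, 297.79998779296875]]
jig (array([604.99613678, 120.30239688]), np.float64(0.08024345613529706), array([0.9879365 , 1.10329051, 0.40574079]))
```

View pics/w1b.png

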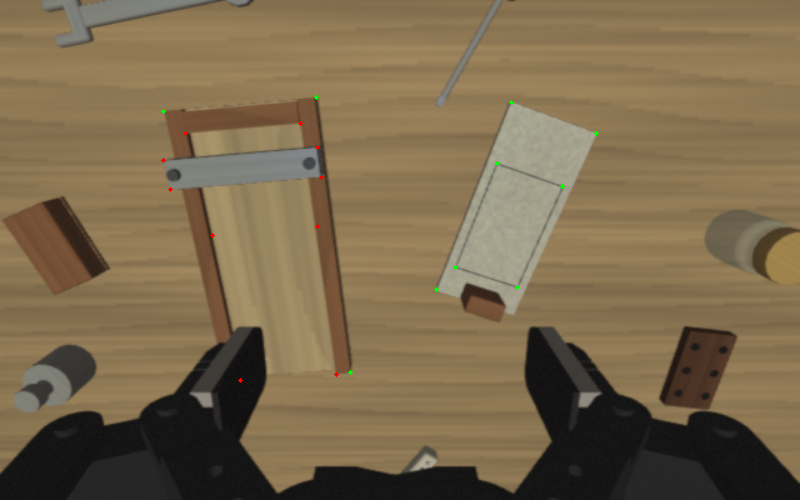

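```bash
python3 -c "
from h import *
go(537.6,-86.7,80,-0.33)
go(537.6,-86.7,13,-0.33)"
```

```text
at [640.2  -2.6 278.3] yaw -0.0008 slide [-0.2565  0.2103  0.4957] dr [ 1.000e-04 -2.000e-04  1.048e-01] rows 4.0
at [640.2  -2.6 278.3] yaw -0.0008 slide [-0.2565  0.2102  0.6632] dr [ 1.000e-04 -2.000e-04  1.048e-01] rows 5.0
```

```bash
python3 -m pendant '{"slide":[[-0.2565,0.2103,0.35],[-0.2565,0.2103,0.35],[-0.2565,0.2103,0.4957],[-0.2565,0.2103,0.4957],[-0.2565,0.2103,0.4957],[-0.2565,0.2103,0.57],[-0.2565,0.2103,0.63],[-0.2565,0.2103,0.6625],[-0.2565,0.2103,0.6625],[-0.2565,0.2103,0.6625],[-0.2565,0.2103,0.6625]],"dr":[[0,0,0.1048],[0,0,0.1048],[0,0,0.1048],[0,0,0.1048],[0,0,0.1048],[0,0,0.1048],[0,0,0.1048],[0,0,0.1048],[0,0,0.1048],[0,0,0.1048],[0,0,0.1048]],"jaw":[1,1,1,1,1,1,1,1,1,1,1]}'
python3 -m pendant '{"slide":[[0,0,0],[0,0,0],[0,0,0],[0,0,0],[0,0,0],[0,0,0],[0,0,0],[0,0,0]],"dr":[[0,0,0],[0,0,0],[0,0,0],[0,0,0],[0,0,0],[0,0,0],[0,0,0],[0,0,0]],"jaw":[-1,-1,-1,-1,-1,-1,-1,-1]}'
```

```text
time: 4.75
tool_pos: [538.4, -86.3, 14.0]
tool_rot: [0.0, 0.986, -0.164, 0.001]
force: [0.7, -0.1, 0.3]
gripper_width: 1.0
gripper_force: 0.0
time: 5.75
tool_pos: [537.9, -86.3, 13.3]
tool_rot: [0.0, 0.986, -0.164, 0.0]
force: [-0.8, 0.2, 5.0]
gripper_width: 0.409
gripper_force: 60.6
```

```bash
python3 -m pendant '{"slide":[[0,0,-0.05],[0,0,-0.11],[0,0,-0.11],[0,0,-0.11]],"dr":[[0,0,0],[0,0,0],[0,0,0],[0,0,0]],"jaw":[-1,-1,-1,-1]}'
python3 -c "
from h import *
go(460.5,108.7,55,0.08)"
```

```text
time: 6.25
tool_pos: [537.4, -86.3, 56.8]
tool_rot: [0.0, 0.986, -0.164, -0.0]
force: [-0.2, -0.8, -0.9]
gripper_width: 0.411
gripper_force: 60.0
at [537.4 -86.3  56.8] yaw -0.3294 slide [-0.3396 -0.3992  0.0045] dr [ 1.000e-04  1.000e-04 -1.303e-01] rows 4.0
```

```bash
python3 -m pendant '{"slide":[[-0.113,-0.133,0],[-0.226,-0.266,0],[-0.3396,-0.3992,0],[-0.3396,-0.3992,0],[-0.3396,-0.3992,0],[-0.3396,-0.3992,0]],"dr":[[0,0,-0.043],[0,0,-0.087],[0,0,-0.1303],[0,0,-0.1303],[0,0,-0.1303],[0,0,-0.1303]],"jaw":[-1,-1,-1,-1,-1,-1]}'
python3 -c "
from h import *
snap('wrist','w2.png')
go(460.5,108.7,26,0.08)"
```

```text
time: 7.0
tool_pos: [460.8, 107.7, 56.5]
tool_rot: [0.0, 0.999, 0.039, -0.0]
force: [-0.6, -0.5, -0.8]
gripper_width: 0.414
gripper_force: 60.1
at [461.  107.4  56.6] yaw 0.0781 slide [-0.001  -0.0033  0.0765] dr [ 0.0001  0.0002 -0.0006] rows 1.0
```

View pics/w2.png

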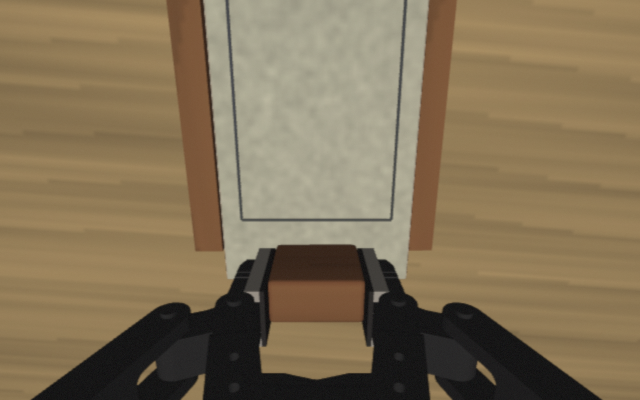

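```bash
python3 -m pendant '{"slide":[[0,-0.003,0.03],[0,-0.003,0.05],[0,-0.003,0.065],[0,-0.003,0.072],[0,-0.003,0.076],[0,-0.003,0.076]],"dr":[[0,0,0],[0,0,0],[0,0,0],[0,0,0],[0,0,0],[0,0,0]],"jaw":[-1,-1,-1,-1,-1,-1]}'
python3 -m pendant '{"slide":[[0.03,0,0],[0.06,0,0],[0.09,0,0],[0.11,0,0],[0.125,0,0],[0.125,0,0]],"dr":[[0,0,0],[0,0,0],[0,0,0],[0,0,0],[0,0,0],[0,0,0]],"jaw":[-1,-1,-1,-1,-1,-1]}'
python3 -c "
from h import *
go(520.3,113.5,26,0.08)"
```

```text
time: 7.8
tool_pos: [460.8, 110.0, 26.6]
tool_rot: [0.0, 0.999, 0.04, 0.0]
force: [-0.1, 0.1, -1.0]
gripper_width: 0.411
gripper_force: 60.1
time: 8.55
tool_pos: [510.7, 114.1, 26.5]
tool_rot: [-0.0, 0.999, 0.04, -0.0]
force: [-0.5, 0.2, -1.2]
gripper_width: 0.409
gripper_force: 60.1
at [510.7 114.1  26.5] yaw 0.08 slide [0.0237 0.0034 0.0012] dr [-0.  0.  0.] rows 1.0
```

```bash
python3 -m pendant '{"slide":[[0.008,0,0.003],[0.014,0,0.003],[0.018,0,0.003],[0.022,0,0.003],[0.022,0,0.003]],"dr":[[0,0,0],[0,0,0],[0,0,0],[0,0,0],[0,0,0]],"jaw":[-1,-1,-1,-1,-1]}'
python3 -m pendant '{"slide":[[0.003,0,0],[0.005,0,0],[0.007,0,0],[0.007,0,0]],"dr":[[0,0,0],[0,0,0],[0,0,0],[0,0,0]],"jaw":[-1,-1,-1,-1]}'
```

```text
time: 9.18
tool_pos: [519.5, 114.7, 25.4]
tool_rot: [0.0, 0.999, 0.04, 0.0]
force: [0.3, -0.5, -0.3]
gripper_width: 0.41
gripper_force: 60.1
time: 9.68
tool_pos: [520.2, 114.7, 25.3]
tool_rot: [0.001, 0.999, 0.04, -0.002]
force: [-11.8, -2.6, 11.0]
gripper_width: 0.414
gripper_force: 61.6
```

```bash
python3 -m pendant '{"slide":[[-0.003,0,0],[-0.003,0,0],[-0.003,0,0],[-0.003,0,0],[-0.003,0,-0.05],[-0.003,0,-0.15],[-0.003,0,-0.3],[0.1,0,-0.45],[0.2,0,-0.5],[0.2,0,-0.5],[0.2,0,-0.5]],"dr":[[0,0,0],[0,0,0],[0,0,0],[0,0,0],[0,0,0],[0,0,0],[0,0,0],[0,0,0],[0,0,0],[0,0,0],[0,0,0]],"jaw":[-0.6,0.3,0.3,0.3,0.5,1,1,1,1,1,1]}'
python3 -c "
from h import *
f,c=snap('wrist','w3.png'); print(tool()[0])"
```

```text
time: 11.05
tool_pos: [601.1, 121.7, 225.6]
tool_rot: [-0.0, 0.999, 0.04, -0.0]
force: [-1.0, 0.8, -0.7]
gripper_width: 1.001
gripper_force: 0.0
[600.71535653 121.56624635 225.23325309]
```

View pics/w3.png

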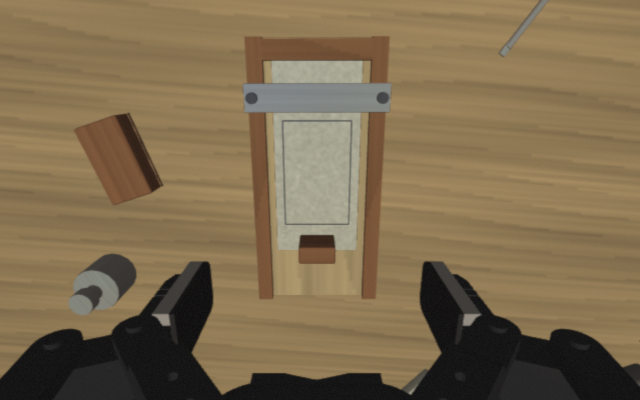

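```bash
python3 - <<'E'
from m import *
f,c=snap("wrist"); g=cv2.cvtColor(f,6)
a=sub(g,[(283,121),(352,121),(349,224),(284,224)],3); print(a.tolist())
print("rect",fit(c,a,[(41,33),(41,-33),(-65,-33),(-65,33)],20))
b=sub(g,[(246,38),(389,38),(375,298),(259,298)]); print(b.tolist())
print("jig",fit(c,b,[(115,65),(115,-65),(-155,-65),(-155,65)],20))
d=sub(g,[(75,130),(115,114),(149,190),(116,204)]); print(d.tolist())
print("caul",fit(c,d,[(40,22),(40,-22),(-40,-22),(-40,22)],28))
E
```

```text
[[281.37176513671875, 119.35911560058594], [351.0679016113281, 119.52899169921875], [348.2268981933594, 223.2554931640625], [284.4528503417969, 223.43153381347656]]
rect (array([604.87261079, 121.06103814]), np.float64(0.0815772738192192), array([0.35663691, 0.22302661, 0.27295854, 0.30537211]))
[[243.48329162597656, 35.406490325927734], [388.8138122558594, 34.838565826416016], [374.57427978515625, 298.2278137207031], [258.77862548828125, 298.5112609863281]]
jig (array([604.80978605, 120.94091834]), np.float64(0.08304649810049362), array([0.20775975, 0.17240732, 0.30086442, 0.2592724 ]))
[[72.18449401855469, 128.5984344482422], [113.79959869384766, 113.88272094726562], [151.0697479248047, 191.64602661132812], [112.1413345336914, 205.0177459716797]]
caul (array([591.51190556, 316.91797114]), np.float64(0.3955128530922488), array([0.49287184, 0.37736238, 0.79641184, 0.29305382]))
```

```bash
python3 -c "
from h import *
go(480,-260,200,-0.08)"
```

```text
at [600.7 121.4 225.1] yaw 0.0807 slide [-0.3775  0.926   0.0636] dr [0.0002 0.0003 0.0512] rows 7.0
```

```bash
python3 -m pendant '{"slide":[[-0.3775,0.926,0.0636],[-0.3775,0.926,0.0636],[-0.3775,0.926,0.0636],[-0.3775,0.926,0.0636],[-0.3775,0.926,0.0636],[-0.3775,0.926,0.0636],[-0.3775,0.926,0.0636],[-0.3775,0.926,0.0636],[-0.3775,0.926,0.0636]],"dr":[[0,0,0.0512],[0,0,0.0512],[0,0,0.0512],[0,0,0.0512],[0,0,0.0512],[0,0,0.0512],[0,0,0.0512],[0,0,0.0512],[0,0,0.0512]],"jaw":[1,1,1,1,1,1,1,1,1]}'
python3 -c "
from h import *
f,c=snap('wrist','w4.png'); print(tool()[0])"
```

```text
time: 12.28
tool_pos: [481.0, -258.5, 199.9]
tool_rot: [-0.0, 0.999, -0.04, -0.0]
force: [0.6, 0.6, -0.4]
gripper_width: 1.0
gripper_force: 0.0
[ 481.26851482 -258.22731193  200.03648377]
```

View pics/w4.png

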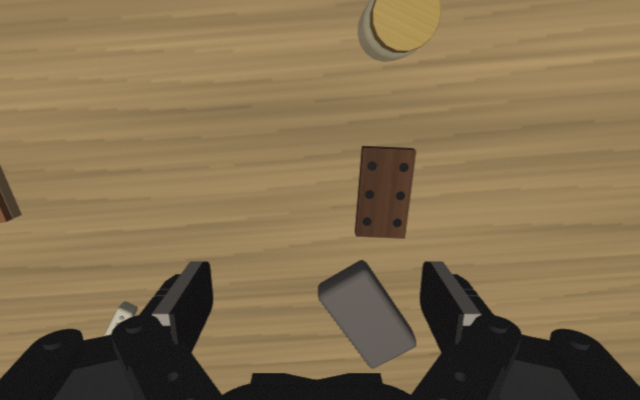

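```bash
python3 - <<'E'
from m import *
f,c=snap("wrist"); g=cv2.cvtColor(f,6)
a=sub(g,[(363,148),(415,149),(405,238),(357,236)],3); print(a.tolist())
t,th,r=fit(c,a,[(45,25),(45,-25),(-45,-25),(-45,25)],12); print(t,th,r)
go(*t,60,th); go(*t,1,th)
E
```

```text
[[361.9238586425781, 145.78009033203125], [416.2417297363281, 150.44268798828125], [404.5936279296875, 238.266845703125], [355.61175537109375, 235.6533660888672]]
[ 452.31601876 -322.70305019] -0.12642746461806456 [1.07203306 1.17932122 0.04070874 0.8008577 ]
at [ 481.4 -258.3  200.1] yaw -0.0784 slide [-0.0599  0.1663  0.3501] dr [-0.0001 -0.0001  0.0153] rows 3.0
at [ 481.4 -258.3  200.1] yaw -0.0784 slide [-0.0599  0.1663  0.4976] dr [-0.0001 -0.0001  0.0153] rows 4.0
```

```bash
python3 -m pendant '{"slide":[[-0.06,0.1663,0.12],[-0.06,0.1663,0.25],[-0.06,0.1663,0.35],[-0.06,0.1663,0.42],[-0.06,0.1663,0.46],[-0.06,0.1663,0.485],[-0.06,0.1663,0.495],[-0.06,0.1663,0.495]],"dr":[[0,0,0.0153],[0,0,0.0153],[0,0,0.0153],[0,0,0.0153],[0,0,0.0153],[0,0,0.0153],[0,0,0.0153],[0,0,0.0153]],"jaw":[1,1,0.7,0.7,0.7,0.7,0.7,0.7]}'
python3 -m pendant '{"slide":[[0,0,0],[0,0,0],[0,0,0],[0,0,0],[0,0,0],[0,0,0]],"dr":[[0,0,0],[0,0,0],[0,0,0],[0,0,0],[0,0,0],[0,0,0]],"jaw":[-1,-1,-1,-1,-1,-1]}'
```

```text
time: 13.38
tool_pos: [452.0, -324.5, 2.5]
tool_rot: [0.0, 0.998, -0.064, 0.0]
force: [-0.4, 0.1, 0.6]
gripper_width: 0.848
gripper_force: 0.0
time: 14.12
tool_pos: [452.2, -324.7, 3.2]
tool_rot: [0.0, 0.998, -0.064, 0.001]
force: [-1.5, 1.4, 6.9]
gripper_width: 0.565
gripper_force: 61.7
```

```bash
python3 -m pendant '{"slide":[[0,0,-0.05],[0,0,-0.15],[0,0,-0.25],[0,-0.13,-0.25],[0.05,-0.28,-0.25],[0.1,-0.43,-0.25],[0.15,-0.58,-0.25],[0.15,-0.58,-0.25]],"dr":[[0,0,0],[0,0,0],[0,0,0],[0,0,0],[0,0,0],[0,0,0],[0,0,0],[0,0,0]],"jaw":[-1,-1,-1,-1,-1,-1,-1,-1]}'
python3 -c "
from h import *
go(592.9,120.1,70,0.0816)"
```

```text
time: 15.12
tool_pos: [542.9, -96.0, 103.7]
tool_rot: [-0.001, 0.998, -0.06, 0.001]
force: [-0.9, -0.2, -0.9]
gripper_width: 0.56
gripper_force: 62.2
at [542.9 -96.  103.7] yaw -0.1206 slide [ 0.0588 -0.5512  0.0857] dr [-0.0006 -0.0008 -0.0644] rows 4.0
```

```bash
python3 -m pendant '{"slide":[[0.0588,-0.5512,0.05],[0.0588,-0.5512,0.05],[0.0588,-0.5512,0.05],[0.0588,-0.5512,0.0857],[0.0588,-0.5512,0.0857],[0.0588,-0.5512,0.0857],[0.0588,-0.5512,0.0857]],"dr":[[0,0,-0.0644],[0,0,-0.0644],[0,0,-0.0644],[0,0,-0.0644],[0,0,-0.0644],[0,0,-0.0644],[0,0,-0.0644]],"jaw":[-1,-1,-1,-1,-1,-1,-1]}'
python3 -c "
from h import *
f,c=snap('wrist','w5.png'); go(592.9,120.1,23.5,0.0816)"
```

```text
time: 16.0
tool_pos: [593.1, 111.7, 68.4]
tool_rot: [0.001, 0.999, 0.035, 0.0]
force: [-0.2, -0.3, -1.0]
gripper_width: 0.562
gripper_force: 62.2
at [593.1 111.9  68.4] yaw 0.0712 slide [ 0.0009 -0.0205  0.1121] dr [ 0.0003 -0.0003 -0.0033] rows 1.0
```

View pics/w5.png

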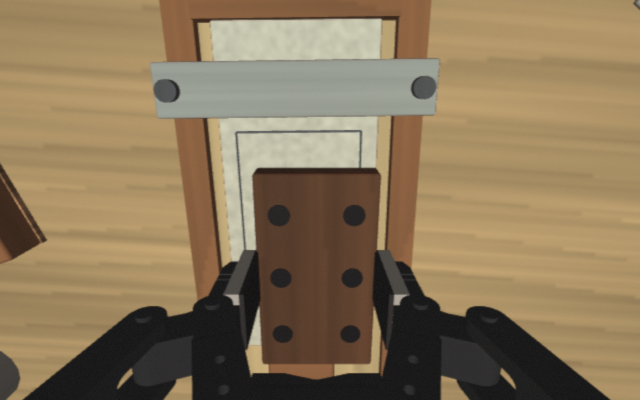

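```bash
python3 - <<'E'
from m import *
f,c=snap("wrist"); g=cv2.cvtColor(f,6)
p,_=tool()
a=sub(g,[(256,174),(378,174),(371,362),(263,362)],3); print(a.tolist())
t,th,r=fit(c,a,[(45,25),(45,-25),(-45,-25),(-45,25)],p[2]+8.8); print(t,th,r,p)
d=np.array([592.9,120.1])-t
go(p[0]+d[0],p[1]+d[1],23.5,tool()[1][1,0]+0.0816-th)
E
```

```text
[[256.0, 174.0], [379.8855285644531, 173.7751007080078], [369.3774719238281, 363.2092590332031], [262.8192138671875, 363.3578186035156]]
[592.39755778 110.95554567] 0.06511372058627521 [1.37901883 1.08956488 0.84842653 0.50803197] [592.98795014 112.21457511  68.26529259]
at [593.  112.2  68.3] yaw 0.0716 slide [ 0.0028 -0.0228  0.1119] dr [ 0.0002 -0.0003 -0.0052] rows 1.0
```

```bash
python3 -m pendant '{"slide":[[0.0028,-0.0228,0],[0.0028,-0.0228,0.03],[0.0028,-0.0228,0.06],[0.0028,-0.0228,0.08],[0.0028,-0.0228,0.09],[0.0028,-0.0228,0.09]],"dr":[[0,0,-0.004],[0,0,-0.004],[0,0,-0.004],[0,0,-0.004],[0,0,-0.004],[0,0,-0.004]],"jaw":[-1,-1,-1,-1,-1,-1]}'
python3 -c "
from h import *
go(593.5,121,23,0.0816)"
```

```text
time: 16.85
tool_pos: [593.0, 122.8, 31.4]
tool_rot: [0.0, 0.999, 0.043, -0.0]
force: [-0.2, -0.2, -1.5]
gripper_width: 0.565
gripper_force: 62.2
at [593.  122.8  31.4] yaw 0.0859 slide [0.0009 0.0045 0.021 ] dr [0.     0.0001 0.0014] rows 1.0
```

```bash
python3 -m pendant '{"slide":[[0.001,0.0045,0.006],[0.001,0.0045,0.012],[0.001,0.0045,0.017],[0.001,0.0045,0.02],[0.001,0.0045,0.02]],"dr":[[0,0,0.001],[0,0,0.001],[0,0,0.001],[0,0,0.001],[0,0,0.001]],"jaw":[-1,-1,-1,-1,-1]}'
python3 -c "
from h import *
go(593.5,121,23,0.0816)"
```

```text
time: 17.48
tool_pos: [593.5, 121.1, 23.6]
tool_rot: [0.0, 0.999, 0.041, -0.0]
force: [-0.6, 0.4, -0.5]
gripper_width: 0.56
gripper_force: 62.2
at [593.5 121.1  23.6] yaw 0.0829 slide [-0.0001  0.0002  0.0014] dr [0.     0.     0.0004] rows 1.0
```

```bash
python3 -m pendant '{"slide":[[0,0,0.001],[0,0,0.001],[0,0,0.001],[0,0,0],[0,0,-0.05],[0,0,-0.15],[0,0,-0.3],[0,0,-0.45],[0,0,-0.45],[0,0,-0.45]],"dr":[[0,0,0],[0,0,0],[0,0,0],[0,0,0],[0,0,0],[0,0,0],[0,0,0],[0,0,0],[0,0,0],[0,0,0]],"jaw":[-1,0.4,0.5,0.5,0.6,1,1,1,1,1]}'
python3 -c "
from h import *
f,c=snap('wrist','w6.png'); print(tool()[0])"
```

```text
time: 18.73
tool_pos: [593.6, 121.1, 204.5]
tool_rot: [0.0, 0.999, 0.041, 0.001]
force: [0.3, -0.6, -0.4]
gripper_width: 1.005
gripper_force: 0.0
[593.16557625 120.90057333 203.3866699 ]
```

View pics/w6.png

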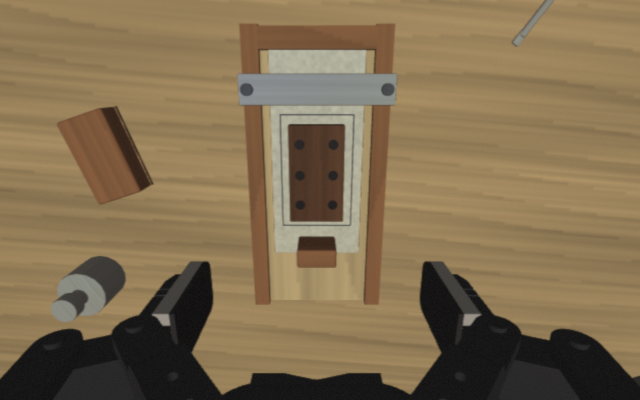

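```bash
python3 - <<'E'
from m import *
f,c=snap("wrist"); g=cv2.cvtColor(f,6); p,_=tool()
a=sub(g,[(289,125),(343,125),(343,221),(290,221)],3); print(a.tolist())
print(fit(c,a,[(45,25),(45,-25),(-45,-25),(-45,25)],32))
s=sub(g,[(281,115),(354,114),(351,225),(283,225)],3); print(s.tolist())
print("rect",fit(c,s,[(41,33),(41,-33),(-65,-33),(-65,33)],20))
d=sub(g,[(57,122),(99,107),(138,191),(102,204)],3); print(d.tolist())
t,th,r=fit(c,d,[(40,22),(40,-22),(-40,-22),(-40,22)],28); print(t,th,r)
go(*t,60,th); go(*t,6,th)
E
```

```text
[[287.87548828125, 123.12187957763672], [343.4361267089844, 122.93568420410156], [341.25445556640625, 221.42288208007812], [290.2563781738281, 221.28244018554688]]
(array([593.04876324, 120.54727037]), np.float64(0.08323301294168917), array([1.07128063, 1.13521712, 1.16518987, 1.10892588]))
[[278.65313720703125, 113.48922729492188], [353.7762451171875, 113.60462188720703], [349.984619140625, 224.42254638671875], [282.2574462890625, 224.54547119140625]]
rect (array([604.63132374, 121.07557303]), np.float64(0.08213112152727776), array([0.40445334, 0.43473331, 0.1539127 , 0.14214141]))
[[54.34688949584961, 122.76535034179688], [99.04185485839844, 106.55854034423828], [139.6256561279297, 190.28768920898438], [102.0, 204.0]]
[591.57603548 315.72913098] 0.4166570990681644 [0.09914209 0.60805558 2.25941707 2.26046429]
at [593.  120.8 202.8] yaw 0.0829 slide [ 0.0373 -0.486   0.3569] dr [ 0.      0.0005 -0.1062] rows 4.0
at [593.  120.8 202.8] yaw 0.0829 slide [ 0.0375 -0.4861  0.4919] dr [ 0.      0.0005 -0.1062] rows 5.0
```

```bash
python3 -m pendant '{"slide":[[0.0375,-0.15,0.05],[0.0375,-0.3,0.15],[0.0375,-0.488,0.28],[0.0375,-0.488,0.36],[0.0375,-0.488,0.36],[0.0375,-0.488,0.42],[0.0375,-0.488,0.47],[0.0375,-0.488,0.49],[0.0375,-0.488,0.49],[0.0375,-0.488,0.49]],"dr":[[0,0,-0.102],[0,0,-0.102],[0,0,-0.102],[0,0,-0.102],[0,0,-0.102],[0,0,-0.102],[0,0,-0.102],[0,0,-0.102],[0,0,-0.102],[0,0,-0.102]],"jaw":[1,1,1,1,1,1,1,1,1,1]}'
python3 -m pendant '{"slide":[[0,0,0],[0,0,0],[0,0,0],[0,0,0],[0,0,0],[0,0,0],[0,0,0],[0,0,0]],"dr":[[0,0,0],[0,0,0],[0,0,0],[0,0,0],[0,0,0],[0,0,0],[0,0,0],[0,0,0]],"jaw":[-1,-1,-1,-1,-1,-1,-1,-1]}'
python3 -c "
from h import *
go(593,120.6,80,0.0832)"
```

```text
time: 20.08
tool_pos: [592.9, 317.0, 8.5]
tool_rot: [-0.0, 0.98, 0.2, 0.001]
force: [0.4, -0.5, 0.6]
gripper_width: 1.003
gripper_force: 0.0
time: 21.08
tool_pos: [592.8, 317.1, 8.3]
tool_rot: [-0.0, 0.98, 0.2, 0.0]
force: [-1.3, 0.6, 5.5]
gripper_width: 0.506
gripper_force: 62.8
at [592.8 317.1   8.3] yaw 0.4033 slide [-0.1921  0.4521 -0.1794] dr [-1.000e-04 -3.000e-04  1.019e-01] rows 4.0
```

```bash
python3 -m pendant '{"slide":[[0,0,-0.06],[0,0,-0.18],[-0.064,0.15,-0.18],[-0.128,0.3,-0.18],[-0.192,0.452,-0.18],[-0.192,0.452,-0.18],[-0.192,0.452,-0.18],[-0.192,0.452,-0.18]],"dr":[[0,0,0],[0,0,0],[0,0,0.034],[0,0,0.068],[0,0,0.102],[0,0,0.102],[0,0,0.102],[0,0,0.102]],"jaw":[-1,-1,-1,-1,-1,-1,-1,-1]}'
python3 -c "
from h import *
f,c=snap('wrist','w7.png'); go(593,120.6,45,0.0832)"
```

```text
time: 22.08
tool_pos: [592.5, 122.7, 80.3]
tool_rot: [-0.001, 0.999, 0.043, 0.0]
force: [0.5, -0.0, -0.7]
gripper_width: 0.502
gripper_force: 62.1
at [592.5 122.7  80.1] yaw 0.086 slide [0.0008 0.0055 0.0876] dr [-0.0003 -0.0001  0.0009] rows 1.0
```

View pics/w7.png

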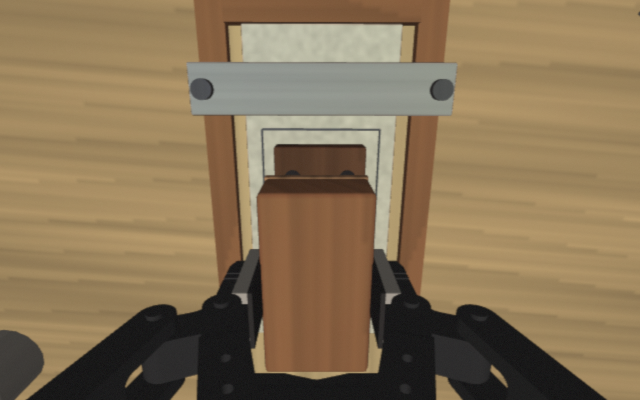

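```bash
python3 - <<'E'
from m import *
f,c=snap("wrist"); g=cv2.cvtColor(f,6); p,Rm=tool()
d=np.array([(258,193),(375,193),(368,371),(265,371)],float)
t,th,r=fit(c,d,[(40,22),(40,-22),(-40,-22),(-40,22)],p[2]+19.7); print(t,th,r,p)
e=np.array([593.05,120.55])-t; go(p[0]+e[0],p[1]+e[1],40.5,Rm[1,0]+0.0832-th)
E
```

```text
[592.46745585 121.95603205] 0.08609310335364295 [1.0933909  1.09305543 0.52484847 0.50325854] [592.46754385 122.53573174  79.9095313 ]
at [592.5 122.5  79.9] yaw 0.0858 slide [0.0011 0.0037 0.0985] dr [-0.0003 -0.0001  0.001 ] rows 1.0
```

```bash
python3 -m pendant '{"slide":[[0.001,0.004,0.03],[0.001,0.004,0.06],[0.001,0.004,0.08],[0.001,0.004,0.09],[0.001,0.004,0.095],[0.001,0.004,0.098],[0.001,0.004,0.098]],"dr":[[0,0,0.001],[0,0,0.001],[0,0,0.001],[0,0,0.001],[0,0,0.001],[0,0,0.001],[0,0,0.001]],"jaw":[-1,-1,-1,-1,-1,-1,-1]}'
```

```text
time: 23.05
tool_pos: [593.4, 118.9, 40.7]
tool_rot: [0.0, 0.999, 0.04, 0.0]
force: [-0.2, -0.3, -1.9]
gripper_width: 0.498
gripper_force: 62.1
```

```bash
python3 -m pendant '{"slide":[[0,-0.003,0],[0,-0.003,0.001],[0,-0.003,0.002],[0,-0.003,0.002]],"dr":[[0,0,0],[0,0,0],[0,0,0],[0,0,0]],"jaw":[-1,-1,-1,-1]}'
```

```text
time: 23.55
tool_pos: [593.2, 120.3, 40.2]
tool_rot: [0.0, 0.999, 0.04, 0.0]
force: [-3.4, 0.3, 5.8]
gripper_width: 0.501
gripper_force: 62.9
```

```bash
python3 -m pendant '{"slide":[[0,0,-0.001],[0,0,-0.001],[0,0,-0.001],[0,0,-0.001],[0,0,-0.05],[0,0,-0.15],[0,0,-0.3],[0,0,-0.4],[0,0,-0.4],[0,0,-0.4]],"dr":[[0,0,0],[0,0,0],[0,0,0],[0,0,0],[0,0,0],[0,0,0],[0,0,0],[0,0,0],[0,0,0],[0,0,0]],"jaw":[-1,0.3,0.5,0.5,0.6,1,1,1,1,1]}'
python3 -c "
from h import *
f,c=snap('wrist','w8.png'); print(tool()[0])
for q in ['weight','caul']:
  for k in (optics.mark_of,optics.search_frame): print(q,k('wrist',q)[:1])"
```

```text
time: 24.8
tool_pos: [593.0, 120.0, 200.0]
tool_rot: [0.0, 0.999, 0.04, 0.0]
force: [-0.8, -0.3, -0.2]
gripper_width: 0.998
gripper_force: 0.0
[592.73812463 119.85045616 199.26315911]
weight [{'xy': [0.16, 0.6978], 'p': 0.56}]
weight [{'bbox': [0.0705, 0.6455, 0.1231, 0.1683], 'p': 0.72}]
caul [{'xy': [0.4958, 0.4285], 'p': 0.82}]
caul [{'bbox': [0.4542, 0.3202, 0.0814, 0.2485], 'p': 0.88}]
```

View pics/w8.png

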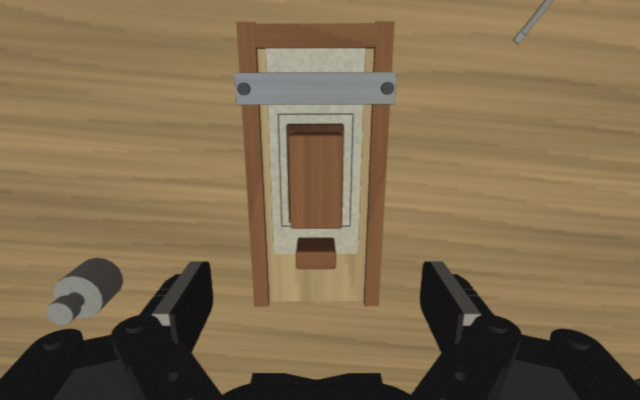

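```bash
python3 - <<'E'
from m import *
f,c=snap("wrist"); g=cv2.cvtColor(f,6)
d=sub(g,[(290,133),(343,133),(341,228),(292,228)],3); print(d.tolist())
print(fit(c,d,[(40,22),(40,-22),(-40,-22),(-40,22)],60))
u,v=.16*640,.6978*400; print(ray(c,u,v,0))
go(480,342,200,0.0832)
E
```

```text
[[290.0, 133.0], [343.66473388671875, 133.7244873046875], [342.8642272949219, 225.7061004638672], [289.0358581542969, 225.8068389892578]]
(array([594.5450663 , 119.23124471]), np.float64(0.07134230194912174), array([1.55927816, 1.68332186, 1.63159334, 1.27543367]))
[451.88007642 339.03772102   0.        ]
at [592.9 120.  199. ] yaw 0.0798 slide [-0.237  -0.5758 -0.0022] dr [ 0.      0.0004 -0.0011] rows 4.0
```

```bash
python3 -m pendant '{"slide":[[-0.237,-0.576,0],[-0.237,-0.576,0],[-0.237,-0.576,0],[-0.237,-0.576,0],[-0.237,-0.576,0],[-0.237,-0.576,0],[-0.237,-0.576,0]],"dr":[[0,0,0],[0,0,0],[0,0,0],[0,0,0],[0,0,0],[0,0,0],[0,0,0]],"jaw":[1,1,1,1,1,1,1]}'
python3 - <<'E'
from m import *
f,c=snap("wrist","w9.png"); p,_=tool(); print(p)
d=optics.mark_of("wrist","weight")[0]; u,v=d["xy"][0]*640,d["xy"][1]*400; print(d,u,v,ray(c,u,v,0))
t=ray(c,u,v,0); print("proj knob top",proj(c,[t[0],t[1],66]),proj(c,[t[0],t[1],40]))
E
```

```text
time: 25.98
tool_pos: [481.4, 340.6, 199.3]
tool_rot: [0.0, 0.999, 0.039, -0.0]
force: [0.6, -0.2, 0.2]
gripper_width: 1.001
gripper_force: 0.0
[481.33540872 340.66472941 199.4018235 ]
{'xy': [0.4906, 0.485], 'p': 0.97} 313.984 194.0 [454.27919981 339.82699252   0.        ]
proj knob top [313.61829642 217.20947834] [313.7795908 206.9728858]
```

View pics/w9.png

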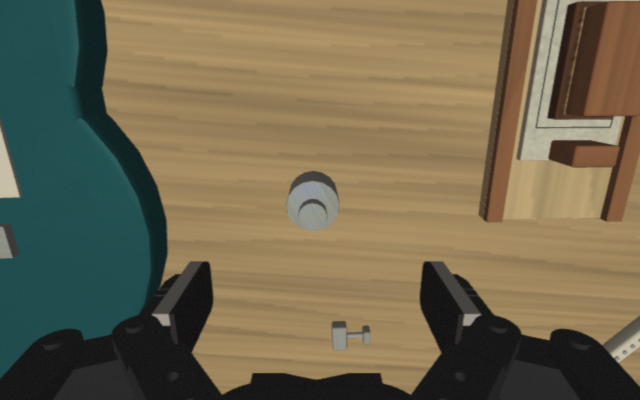

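```bash
python3 - <<'E'
from m import *
f,c=snap("wrist"); g=cv2.cvtColor(f,6)
h=cv2.HoughCircles(g[190:240,280:350],cv2.HOUGH_GRADIENT,1,10,param1=80,param2=12,minRadius=11,maxRadius=18); print(h)
h2=cv2.HoughCircles(g[150:250,260:370],cv2.HOUGH_GRADIENT,1,10,param1=80,param2=12,minRadius=21,maxRadius=32); print(h2)
print(ray(c,313,214,66),ray(c,313,205,40))
go(456,340,90,0.08); go(456,340,43,0.08)
E
```

```text
[[[31.5 23.5 15.2]]]
[[[53.5 56.5 26.6]
  [53.5 44.5 24.3]]]
[456.84574462 340.8611777   66.        ] [455.89107557 340.98614922  40.        ]
at [481.  341.1 199.5] yaw 0.0778 slide [-0.0627 -0.0022  0.2739] dr [ 0.0001 -0.     -0.0007] rows 2.0
at [481.  341.1 199.5] yaw 0.0778 slide [-0.0627 -0.0023  0.3914] dr [ 0.0001 -0.     -0.0007] rows 3.0
```

```bash
python3 -m pendant '{"slide":[[-0.062,0,0.1],[-0.062,0,0.2],[-0.062,0,0.274],[-0.062,0,0.33],[-0.062,0,0.37],[-0.062,0,0.391],[-0.062,0,0.391],[-0.062,0,0.391]],"dr":[[0,0,0],[0,0,0],[0,0,0],[0,0,0],[0,0,0],[0,0,0],[0,0,0],[0,0,0]],"jaw":[1,1,0.6,0.6,0.6,0.6,0.6,0.6]}'
python3 -m pendant '{"slide":[[0,0,0],[0,0,0],[0,0,0],[0,0,0],[0,0,0],[0,0,0],[0,0,0],[0,0,0],[0,0,0]],"dr":[[0,0,0],[0,0,0],[0,0,0],[0,0,0],[0,0,0],[0,0,0],[0,0,0],[0,0,0],[0,0,0]],"jaw":[-1,-1,-1,-1,-1,-1,-1,-1,-1]}'
```

```text
time: 27.12
tool_pos: [456.0, 340.5, 44.0]
tool_rot: [-0.0, 0.999, 0.04, 0.001]
force: [0.0, -0.9, 0.4]
gripper_width: 0.8
gripper_force: 0.0
time: 28.25
tool_pos: [455.8, 340.7, 43.7]
tool_rot: [-0.0, 0.999, 0.04, 0.0]
force: [-0.7, 1.6, 4.9]
gripper_width: 0.255
gripper_force: 58.7
```

```bash
python3 -m pendant '{"slide":[[0,0,-0.04],[0,0,-0.12],[0,0,-0.2],[0,0,-0.26],[0,0,-0.26],[0,0,-0.26]],"dr":[[0,0,0],[0,0,0],[0,0,0],[0,0,0],[0,0,0],[0,0,0]],"jaw":[-1,-1,-1,-1,-1,-1]}'
python3 -c "
from h import *
go(593.5,120,145,0.0832)"
```

```text
time: 29.0
tool_pos: [455.0, 339.3, 145.9]
tool_rot: [0.001, 0.999, 0.04, -0.001]
force: [0.6, -0.6, -6.5]
gripper_width: 0.252
gripper_force: 59.5
at [455.  339.3 145.9] yaw 0.0795 slide [0.3015 0.5739 0.0027] dr [ 0.0005  0.0005 -0.0012] rows 5.0
```

```bash
python3 -m pendant '{"slide":[[0.025,0.05,0],[0.075,0.15,0],[0.125,0.25,0],[0.175,0.34,0],[0.225,0.43,0],[0.265,0.51,0],[0.29,0.555,0],[0.3015,0.574,0],[0.3015,0.574,0],[0.3015,0.574,0],[0.3015,0.574,0],[0.3015,0.574,0]],"dr":[[0,0,0],[0,0,0],[0,0,0],[0,0,0],[0,0,0],[0,0,0],[0,0,0],[0,0,0],[0,0,0],[0,0,0],[0,0,0],[0,0,0]],"jaw":[-1,-1,-1,-1,-1,-1,-1,-1,-1,-1,-1,-1]}'
python3 -c "
from h import *
f,c=snap('wrist','w10.png'); go(593.5,120,107,0.0832)"
```

```text
time: 30.5
tool_pos: [593.9, 121.5, 147.4]
tool_rot: [0.0, 0.999, 0.04, 0.0]
force: [-0.2, -0.0, -6.1]
gripper_width: 0.251
gripper_force: 59.6
at [594.  121.3 147.4] yaw 0.0802 slide [-0.0014  0.003   0.1009] dr [ 0.     -0.0001 -0.001 ] rows 1.0
```

View pics/w10.png

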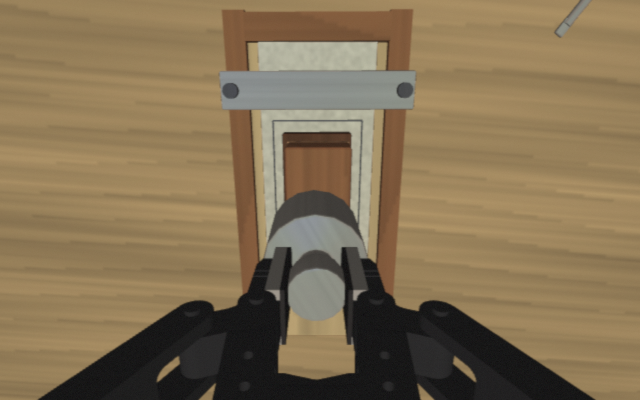

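```bash
python3 - <<'E'
from m import *
f,c=snap("wrist"); g=cv2.cvtColor(f,6); p,_=tool(); print(p)
a=sub(g,[(284,146),(351,146)],3); m=a.mean(0); w=ray(c,*m,60)
print(a.tolist(),w, "caul centre", w[:2]-40*np.array([np.cos(.083),np.sin(.083)]))
b=p[2]-43.7
for z,r in [(0,24),(40,24),(66,12)]:
    print(z,proj(c,[p[0],p[1],b+z]).round(), [proj(c,[p[0]+r*np.cos(.08+k),p[1]+r*np.sin(.08+k),b+z]).round().tolist() for k in (0,np.pi/2,-np.pi/2)])
go(593.5,120,107,0.0832)
E
```

```text
[593.98670273 121.18548181 147.3290357 ]
[[284.0, 146.0], [350.5212707519531, 145.5194854736328]] [633.23230216 123.03700701  60.        ] caul centre [593.37000308 119.72081761]
0 [315. 228.] [[315.0, 187.0], [272.0, 228.0], [358.0, 228.0]]
40 [315. 261.] [[315.0, 212.0], [262.0, 261.0], [368.0, 261.0]]
66 [315. 293.] [[315.0, 265.0], [284.0, 293.0], [346.0, 293.0]]
at [594.  121.2 147.3] yaw 0.0801 slide [-0.0015  0.0028  0.1008] dr [ 0.    -0.    -0.001] rows 1.0
```

```bash
python3 -m pendant '{"slide":[[-0.001,0.003,0.02],[-0.001,0.003,0.045],[-0.001,0.003,0.07],[-0.001,0.003,0.085],[-0.001,0.003,0.095],[-0.001,0.003,0.1],[-0.001,0.003,0.1],[-0.001,0.003,0.1]],"dr":[[0,0,0],[0,0,0],[0,0,0],[0,0,0],[0,0,0],[0,0,0],[0,0,0],[0,0,0]],"jaw":[-1,-1,-1,-1,-1,-1,-1,-1]}'
python3 -m pendant '{"slide":[[0,0,0.001],[0,0,0.003],[0,0,0.005],[0,0,0.006],[0,0,0.006]],"dr":[[0,0,0],[0,0,0],[0,0,0],[0,0,0],[0,0,0]],"jaw":[-1,-1,-1,-1,-1]}'
```

```text
time: 31.6
tool_pos: [594.0, 119.7, 107.5]
tool_rot: [0.0, 0.999, 0.04, 0.0]
force: [-0.0, 0.0, -6.5]
gripper_width: 0.249
gripper_force: 59.6
time: 32.22
tool_pos: [593.8, 119.7, 104.8]
tool_rot: [0.0, 0.999, 0.04, -0.0]
force: [-1.4, -0.2, -5.4]
gripper_width: 0.255
gripper_force: 59.6
```

```bash
python3 -m pendant '{"slide":[[0,0,0.001],[0,0,0.002],[0,0,0.003],[0,0,0.003],[0,0,0.003]],"dr":[[0,0,0],[0,0,0],[0,0,0],[0,0,0],[0,0,0]],"jaw":[-1,-1,-1,-1,-1]}'
```

```text
time: 32.85
tool_pos: [593.9, 119.8, 103.8]
tool_rot: [-0.0, 0.999, 0.04, 0.0]
force: [0.2, 0.1, -2.7]
gripper_width: 0.253
gripper_force: 59.8
```

Contact has begun (−6.5 → −2.7 N); a touch more, then release.

```bash
python3 -m pendant '{"slide":[[0,0,0.001],[0,0,0.0015],[0,0,0.0015]],"dr":[[0,0,0],[0,0,0],[0,0,0]],"jaw":[-1,-1,-1]}'
python3 -m pendant '{"slide":[[0,0,0],[0,0,0],[0,0,0],[0,0,0],[0,0,0],[0,0,-0.04],[0,0,-0.12],[0,0,-0.22],[0,0,-0.35],[0,0,-0.35],[0,0,-0.35]],"dr":[[0,0,0],[0,0,0],[0,0,0],[0,0,0],[0,0,0],[0,0,0],[0,0,0],[0,0,0],[0,0,0],[0,0,0],[0,0,0]],"jaw":[-0.7,-0.3,0.2,0.4,0.4,0.4,0.4,0.4,0.4,0.4,0.4]}'
python3 -c "
from h import *
f,c=snap('wrist','w11.png'); snap('side','s11.png')
for q in ['sled','overlay','caul','weight','jar']:
  d=optics.mark_of('wrist',q); print(q,d and (d[0]['p'],ray(c,d[0]['xy'][0]*640,d[0]['xy'][1]*400,dict(sled=12,overlay=20,caul=32,weight=60,jar=0)[q])))
w=cv2.imread('pics/w11.png'); s=cv2.imread('pics/s11.png')[100:220,250:410]
cv2.imwrite('pics/c11.png',np.vstack([w[:300],cv2.resize(s,(400,300)) .repeat(1,0) if 0 else cv2.copyMakeBorder(cv2.resize(s,(400,300)),0,0,0,240,0)]))"
```

```text
time: 33.22
tool_pos: [594.1, 120.0, 103.7]
tool_rot: [-0.0, 0.999, 0.04, 0.0]
force: [-1.4, 1.0, 4.4]
gripper_width: 0.255
gripper_force: 60.6
time: 34.6
tool_pos: [593.7, 119.7, 243.5]
tool_rot: [0.0, 0.999, 0.04, 0.0]
force: [-0.1, 0.1, 0.2]
gripper_width: 0.697
gripper_force: 0.0
sled []
overlay []
caul (0.57, array([587.67118859, 122.10193944,  32.        ]))
weight (0.55, array([595.38625022, 119.87066082,  60.        ]))
jar []
```

View pics/c11.png

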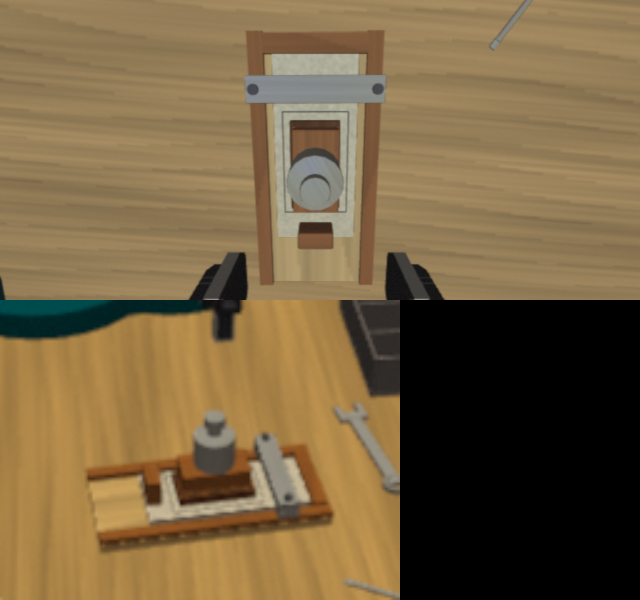

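The pictures show the sled home under the bar, and the headplate, caul and weight stacked centred and upright. The gripper is clear.

```bash
python3 -c "
from h import *
print(workorder.finish_job())"
```

```text
the job is handed in; nothing more can be done
None
```

I handed the job in at about 35 s of robot time; I got no verdict back. The last pictures show the sled home under the bar, the headplate, caul and weight stacked centred and released, and I never went near the jar.

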